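# Index a welding turntable to two stations

### The job

With a fingertip, push on the spokes of the small welding turntable to bring its red ball right over the yellow pointer, let it rest there for a second, and then push it on until the red ball rests right over the green pointer. Pick nothing up: the steel ring riding on the turntable must not be touched or shifted on it, and the things lying round about stay where they are.

Things in the scene. Friction and masses are not known exactly. Their poses are not given: they have to be found in the camera images.
- table_axis (a point): Point on the turntable's vertical axis at spoke height, 57 mm above the work surface; axes are those of the turntable's base, which is fixed to the surface and may stand turned by up to 0.6 rad either way. Blue round base 104 mm across; steel face plate 100 mm across, its top 63 mm above the work surface.
- face_plate (a joint): Angle of the face plate (rad), turns without end either way, growing counter-clockwise seen from above; 0 (or 6.283) means the red ball is exactly over the yellow pointer, 1.70 (or -4.583) exactly over the green one. Starts between 0.9 and 5.4. Dry friction, about 1.8 N of push at 74 mm from the axis; it stays where it is left.
- red_ball (a point): Centre of the red 18 mm ball on one of the four spokes, 94 mm from the axis, 57 mm above the work surface. Level round spokes, 10 mm thick, at right angles to each other, turn with the face plate; the other three end in black balls. About 35 mm of bare spoke, 50 to 85 mm from the axis, can be pushed from either side.
- yellow_tip (a point): Tip of the yellow cone, an index pointer standing on an arm of the base, 94 mm from the axis and 36 mm above the work surface; the balls pass 12 mm above it.
- green_tip (a point): Tip of the green cone, the other index pointer, of the same size, 94 mm from the axis and 36 mm above the work surface, 1.70 rad further round counter-clockwise from above than the yellow one.
- ring: Bare steel ring, 64 mm across and 26 mm high, lying loose in the middle of the face plate on three brass rest bars 4 mm high, its underside 67 mm above the work surface; origin at the centre of its underside.
- rule: Steel rule, 18 x 155 x 8 mm, lying loose in front of the turntable, nearer the robot; origin at the centre of its underside.
- coupon: Bare steel plate with a cut corner, 60 x 60 x 10 mm, lying loose to the right in front of the turntable; origin at the centre of its underside.
- tape: Yellow tape measure, 36 x 80 x 62 mm (62 mm high), standing loose to the left in front of the turntable; origin at the centre of its underside.

How it is judged (in metres and radians):
On the way, in this order (a step that is already met when the one before it is completed fails the run):
1. the red ball rests over the yellow pointer for a second (horizontal distance between red_ball and yellow_tip below 0.008 m and velocity of joint face_plate between -0.05 and 0.05 rad/s), for 0.8 s.
2. the red ball rests over the green pointer (horizontal distance between red_ball and green_tip below 0.008 m and velocity of joint face_plate between -0.05 and 0.05 rad/s), for 0.3 s.
At the end, for the whole second after the job is handed in: The centre of the red ball is within 8 mm, seen from above, of the tip of the green pointer, the face plate is at rest, and the ring lies flat on the face plate within 10 mm of the middle (all of step 2 and horizontal distance between ring and table_axis below 0.01 m and z of ring in the frame of table_axis below 0.014 m); the robot touches nothing.
It fails at once if the ring is touched (contact force between ring and the fingers above 0.5 N or contact force between ring and the arm above 0.5 N).
It fails at once if the ring is shifted more than 10 mm from the middle of the face plate or lifted (horizontal distance between ring and table_axis above 0.01 m or z of ring in the frame of table_axis above 0.02 m).
It fails at once if a thing lying round about is moved more than 15 mm (distance of any of rule, coupon, tape from where it was at the start of the episode above 0.015 m).
It also fails if it takes over 61 s, if anything falls off the work surface, if the arm or the gripper's body presses on something with over 40 N, if the wrist force passes 120 N, or if a joint passes its speed limit or range.

### The arm

A 7-joint arm with a two-finger parallel gripper is mounted at the origin on the work surface; the furniture and walls round the work are solid. World frame = base frame: x ahead of the robot, y to its left, z up, the work surface at z = 0. Lengths are in m, angles in degrees, forces in N, time in s.
With the tool pointing down it reaches from about 0.425 to 0.95 m from the base axis. Payload 4.7 kg.
Tool frame: the origin (TCP) lies midway between the tips of the shut fingers; the grasp point (between the pads) lies 19 mm behind it (hold_point_z is the distance from the TCP to the grasp point, in m); z points along the fingers, y is the line along which they close (so a half turn about z gives the same grasp; the last joint's range is limited). The gripper opens to 85 mm and grips with 20 to 120 N. Pads are 22 mm wide; open, the fingers measure 114 mm over their backs; the gripper's body (76 mm by 85 mm) begins 54 mm behind the grasp point. The pads swing forward as they close: fully open they stand 13 mm farther back than shut.
Start: joints at [-73.906, 26.849, -2.785, 87.806, 1.381, 65.374, -4.715], TCP at [0.206, 0.643, 0.231] pointing down, gripper open.
Joint ranges: [-148.3, 148.3], [-19.14, 114.17], [-79.39, 73.82], [5.75, 140.21], [-59.74, 239.74], [12.07, 113.84], [-152.46, 152.46]. Speed limits (degrees/s): [147.25, 147.25, 180, 180, 180, 180, 180].

### API

Orientations are given as [roll, pitch, yaw] about the fixed x, y, z axes, in that order (R = Rz(yaw) Ry(pitch) Rx(roll)).
In Python, from bench import * gives the robot as it stands.
- The arm moves only by the tool move_arm, never from a script. Its argument "commands" is a list of rows, each a list of 3 entries, a list of its own where there are three numbers: the shift along the tool's x, y, z in m, then the turn, a rotation vector about the tool's x, y, z in rad, then the finger opening in m, from 0 to 0.0854. A call has 1 to 10 rows; each row is the pose to reach, as a shift and turn from the pose commanded when the call began, along the tool's axes at that moment; what a row does not reach only later rows make up. A row lasts 1/12 s, in which the tool goes at most 41.7 mm and 7.16 degrees, less where a joint would pass 70% of its speed; a pose out of reach is approached as far as the arm can. A call with a gripper value outside its range is refused whole. The fingers move at their own pace and stop on an object; "grip_force" is the grip in N (left out, the last holds). Time passes only in rows, so rows that repeat a pose let the fingers close. It gives the time, the measured TCP pose, the force, the opening and the grip force at its end, in the units of the state.
- get_obs(): the state, without advancing time (a new reading comes with each control period).
- get_image(name): name is "scene" or "top"; returns a dict with "image" (400x640x3 uint8, red, green, blue), "mtx" (3x3 intrinsics, pixels), "R" (3x3) and "t" (3): a world point X has camera coordinates R X + t. Camera axes: x right, y down, z forward; pixel columns grow to the right and rows downward; lengths in m; the calibration is good to about 2 mm. A picture is of the moment at which its call begins. There is no depth.
- close_job(): hands the job in; it is judged then, once.
Trained networks look in the newest picture that a camera, given by its name, has taken for a name from the list of things; names that differ only in an ending like _2 or _b are one class to them, and where a whole thing is asked for, a point or a joint stands for the part that bears it (a point fixed in the world has none). Each returns a list of dicts, best first, with "confidence" (0 to 1); they miss things now and then, are a little off and sometimes report something else, mostly with a low value. They report only what shows in the picture. A call takes as long as a camera call.
- cut_out(target, camera): "pixels" (400x640 bool, what is visible of it) and "box" ([left, top, right, bottom] in pixels, round what is visible of it).
The state is a dict: "t": time; "qpos": joint angles; "qvel": joint speeds; "tau": joint torques, N m; "eef_pos": TCP position; "tool_rot": TCP orientation; "contact_force": force on the tool from outside, world axes, zero at the start; "moment": the same for the moment, N m; "grip_width": opening from 0.0 (shut) to 1.0 (fully open); "gripper_force": force on a finger pad.
Only numpy, scipy, OpenCV 4.12 (cv2) and the standard library are available. Lean on these libraries where they do the work, as an engineer would, in place of code of your own. Each camera call takes 0.05 s, during which the arm holds its last target. There are 200 camera calls.

## Working session

There is one attempt and no reset: what is moved stays moved. The work goes in short steps, Python scripts to look and compute and a tool call to move; the robot and the scene stay as the last step left them, time stands still between calls to the robot, and variables do not carry over. Pictures are saved under pics/ and viewed, at most 10 in all, crops included, and the job is handed in when it is done.

Besides the shell and the picture viewer there is one more tool, called after "Request:" as name(argument=value, ...), one argument or row to a line, values as JSON. move_arm: Moves the arm, as the interface text tells. Its arguments: {"type":"object","properties":{"commands":{"type":"array"},"grip_force":{"type":"number"}},"required":["commands"]}

```bash
mkdir -p pics; python3 - <<'E'
from bench import *
import cv2,numpy as np
o=get_obs();print({k:np.round(v,3) for k,v in o.items()})
for n in("scene","top"):
    d=get_image(n);cv2.imwrite(f"pics/{n}0.png",d["image"][:,:,::-1])
    print(n,d["mtx"],d["R"],d["t"])
    for t in("red_ball","yellow_tip","green_tip","ring","face_plate","rule","coupon","tape"):
        try:
            r=cut_out(t,n)
            for q in r[:2]:
                v,u=np.nonzero(q["pixels"]);print(t,round(q["confidence"],2),q["box"],u.mean().round(1),v.mean().round(1))
        except Exception as e:print(t,e)
print(get_obs()["t"])
E
```

```text
{'t': np.float64(0.0), 'qpos': array([-73.905,  26.897,  -2.785,  87.874,   1.38 ,  65.373,  -4.716]), 'qvel': array([ 0.04 ,  0.08 , -0.063,  0.117, -0.049,  0.021,  0.064]), 'tau': array([ 0.0000e+00, -5.1031e+01, -4.7000e-02, -2.3771e+01,  1.1000e-02,
        8.0000e-03,  0.0000e+00]), 'eef_pos': array([0.206, 0.642, 0.23 ]), 'tool_rot': array([-1.79890e+02,  3.00000e-03,  1.62251e+02]), 'contact_force': array([0.334, 0.626, 0.02 ]), 'moment': array([ 0.014,  0.033, -0.013]), 'gripper_force': np.float64(0.0), 'grip_width': np.float64(1.002)}
scene [[451.64593886   0.         314.33881664]
 [  0.         451.64593886 204.91157842]
 [  0.           0.           1.        ]] [[-0.61028788 -0.792176    0.00242666]
 [-0.42105367  0.32177957 -0.84803993]
 [ 0.67101603 -0.51857024 -0.52992678]] [0.3439906  0.23358972 0.62219146]
red_ball 0.86 [273.4, 171.4, 370.6, 228.0] 320.7 200.3
yellow_tip 0.76 [271.1, 171.9, 369.9, 243.4] 323.5 211.0
green_tip 0.85 [272.0, 185.5, 371.6, 245.4] 324.3 210.3
ring 0.55 [307.5, 174.1, 335.6, 199.8] 319.5 185.3
face_plate 0.96 [272.5, 171.6, 371.8, 225.3]
[... 183 characters left out ...]
08   0.         321.53524217]
 [  0.         423.13850508 196.97358834]
 [  0.           0.           1.        ]] [[ 0.00858862 -0.99986094 -0.01429429]
 [-0.99966567 -0.00823655 -0.02450919]
 [ 0.02438805  0.01450001 -0.99959741]] [0.06533861 0.43910357 0.94189928]
red_ball 0.57 [300.8, 124.9, 373.7, 199.1] 340.4 163.2
yellow_tip 0.91 [306.4, 125.9, 388.2, 210.9] 342.3 166.5
green_tip 0.84 [304.4, 123.8, 388.0, 212.1] 342.8 168.2
ring 0.82 [326.5, 149.2, 354.9, 178.8] 341.2 161.8
face_plate 0.8 [308.1, 124.9, 378.9, 203.7] 341.1 163.3
rule 0.6 [283.4, 218.1, 350.2, 239.3] 318.1 227.8
coupon 0.56 [371.6, 214.9, 408.9, 244.8] 389.5 227.7
tape 0.81 [233.7, 216.0, 262.9, 252.0] 247.6 232.2
0.9
```

```bash
python3 - <<'E'
import cv2
a=cv2.imread("pics/top0.png")[100:260,220:430];cv2.imwrite("pics/topc.png",cv2.resize(a,None,fx=3.7,fy=3.7,interpolation=cv2.INTER_CUBIC))
a=cv2.imread("pics/scene0.png")[150:320,240:440];cv2.imwrite("pics/scenec.png",cv2.resize(a,None,fx=3.5,fy=3.5,interpolation=cv2.INTER_CUBIC))
E
```

```text
(no output)
```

View pics/topc.png

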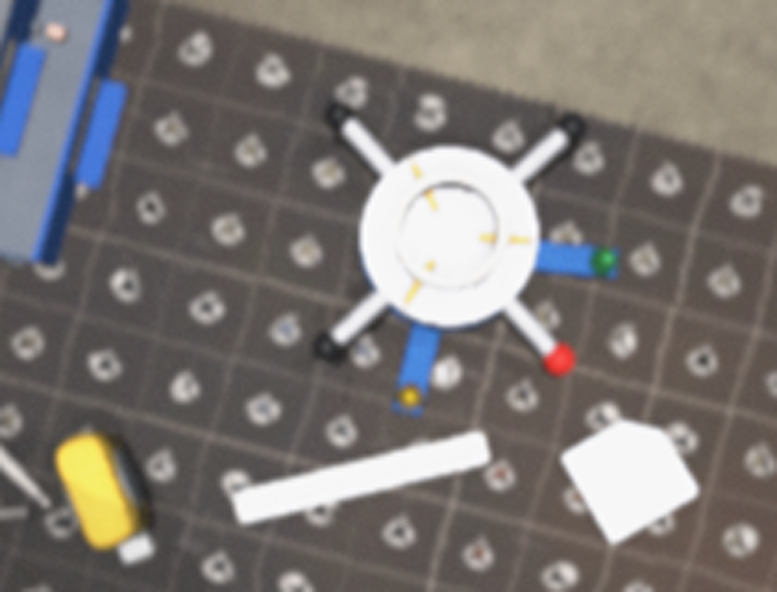

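View pics/scenec.png

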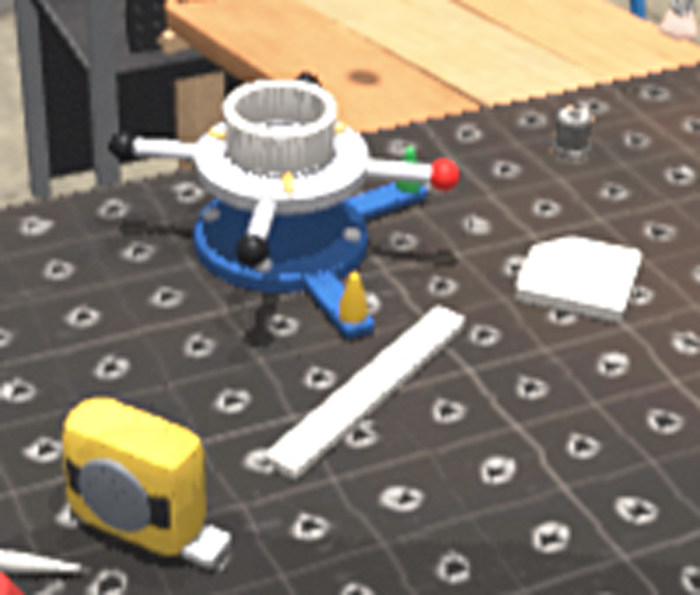

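View pics/scene0.png

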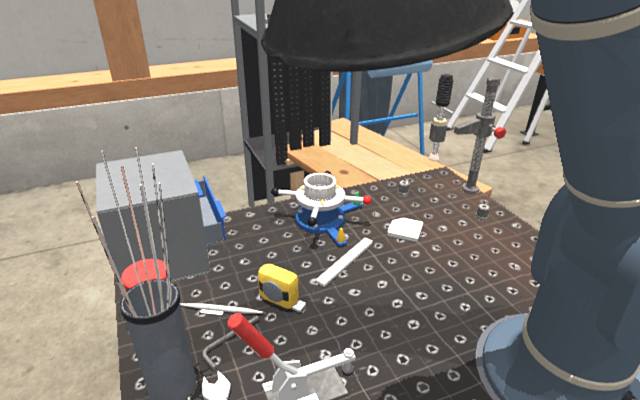

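```bash
cat >h.py <<'E'
from bench import *
import cv2,numpy as np
from scipy.optimize import least_squares
def ray(d,uv,z):
    r=np.linalg.inv(d["mtx"])@[uv[0],uv[1],1]; C=-d["R"].T@d["t"]; w=d["R"].T@r
    return (C+w*(z-C[2])/w[2])[:2]
def proj(d,X):
    p=(d["R"]@np.asarray(X).T).T+d["t"]; p=p@d["mtx"].T; return p[:,:2]/p[:,2:]
BOX={"top":(296,115,396,215),"scene":(265,165,380,250)}
def blobs(d,n):
    l,t,r,b=BOX[n]; im=d["image"][t:b,l:r]; h=cv2.cvtColor(im,cv2.COLOR_RGB2HSV).astype(int)
    H,S,V=h[...,0],h[...,1],h[...,2]; out={}
    for c,m in dict(red=((H<6)|(H>174))&(S>150)&(V>90),yellow=(H>15)&(H<32)&(S>150)&(V>70),green=(H>50)&(H<85)&(S>110)).items():
        k,_,st,ce=cv2.connectedComponentsWithStats(m.astype(np.uint8))
        if k>1:
            i=1+st[1:,4].argmax(); out[c]=(ce[i]+[l,t],st[i,4],st[i,:4]+[l,t,0,0])
    return out
def red():
    "red ball xy from each camera (z=.057)"
    o={}
    for n in BOX:
        d=get_image(n);b=blobs(d,n)
        if "red" in b:o[n]=(ray(d,b["red"][0],.057),b["red"][1])
    return o
E
python3 - <<'E'
from h import *
for n in BOX:
    d=get_image(n);b=blobs(d,n);print(n)
    for c,(p,a,s) in b.items():print(c,p.round(1),a,s,ray(d,p,.057 if c=="red" else .027).round(4))
    B={"top":[(337,114),(572,127),(328,347)],"scene":[(122,145),(251,248)]}[n]
    s=3.7 if n=="top" else 3.5;off=np.array((220,100) if n=="top" else (240,150))
    for q in B:print("blk",ray(d,np.array(q)/s+off,.057).round(4))
    for t,z in(("rule",.008),("coupon",.01),("tape",.05)):
        m=cut_out(t,n)[0]["pixels"].astype(np.uint8);r=cv2.minAreaRect(cv2.findNonZero(m));print(t,[ray(d,q,z).round(3).tolist() for q in cv2.boxPoints(r)])
E
```

```text
top
red [370.8 197.1] 45 [367 193   8   8] [ 0.438  -0.0358]
yellow [330.3 206.7] 15 [328 205   5   4] [0.4168 0.0493]
green [382.7 170.3] 30 [380 168   7   6] [ 0.4976 -0.0647]
blk [0.5779 0.0917]
blk [ 0.5712 -0.0432]
blk [0.4438 0.0957]
rule [[0.361, 0.155], [0.397, 0.005], [0.378, 0.001], [0.342, 0.151]]
coupon [[0.383, -0.04], [0.415, -0.093], [0.361, -0.125], [0.329, -0.073]]
tape [[0.387, 0.26], [0.403, 0.221], [0.33, 0.191], [0.314, 0.23]]
scene
red [366.5 199.5] 51 [363 195   8   9] [ 0.4387 -0.0356]
yellow [340.7 235.3] 71 [338 228   7  14] [0.408  0.0572]
green [356.  202.9] 15 [353 202   7   3] [ 0.4769 -0.0437]
blk [0.5769 0.0927]
blk [0.4445 0.0981]
rule [[0.357, 0.16], [0.401, -0.003], [0.371, 0.005], [0.332, 0.163]]
coupon [[0.371, -0.028], [0.418, -0.089], [0.361, -0.124], [0.318, -0.062]]
tape [[0.356, 0.285], [0.41, 0.228], [0.316, 0.19], [0.273, 0.247]]
```

View pics/top0.png

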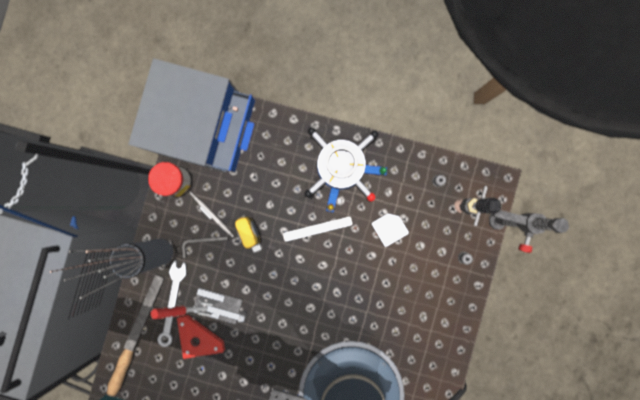

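```bash
python3 - <<'E'
from h import *
for n in BOX:
    d=get_image(n);print(n,(-d["R"].T@d["t"]).round(3))
    L={"top":[(170,60),(252,100),(232,170),(60,160),(130,100)],"scene":[(97,165),(188,157),(205,275),(150,275),(190,190),(150,300),(105,150)]}[n]
    for p in L: print(p,[ray(d,p,z).round(2).tolist() for z in(0,.1,.2,.3)])
E
```

```text
top [0.415 0.055 0.953]
(170, 60) [[0.75, 0.42], [0.71, 0.38], [0.68, 0.34], [0.64, 0.3]]
(252, 100) [[0.66, 0.23], [0.63, 0.21], [0.61, 0.19], [0.58, 0.17]]
(232, 170) [[0.5, 0.27], [0.49, 0.25], [0.48, 0.23], [0.47, 0.2]]
(60, 160) [[0.52, 0.67], [0.51, 0.6], [0.5, 0.54], [0.49, 0.47]]
(130, 100) [[0.66, 0.51], [0.63, 0.46], [0.61, 0.41], [0.58, 0.37]]
scene [-0.109  0.52   0.527]
(97, 165) [[1.05, 0.33], [0.83, 0.36], [0.61, 0.4], [0.39, 0.44]]
(188, 157) [[0.95, 0.12], [0.75, 0.2], [0.55, 0.27], [0.35, 0.35]]
(205, 275) [[0.49, 0.3], [0.38, 0.34], [0.26, 0.38], [0.15, 0.43]]
(150, 275) [[0.55, 0.38], [0.42, 0.4], [0.3, 0.43], [0.17, 0.46]]
(190, 190) [[0.79, 0.19], [0.62, 0.26], [0.45, 0.32], [0.28, 0.38]]
(150, 300) [[0.49, 0.4], [0.37, 0.42], [0.26, 0.45], [0.15, 0.47]]
(105, 150) [[1.13, 0.29], [0.89, 0.33], [0.66, 0.37], [0.42, 0.42]]
```

The top view shows red at (371,197), yellow at (330,207) and green at (383,170). That puts the axis near (0.508, 0.027), yellow at about 166°, green at about 263.6° and red at about 222°. The rod holder stands in the direct path, so I go up first and cross above it.

Request:
move_arm(
  commands=[
    [[0,0,-0.04],[0,0,0],0],
    [[0,0,-0.08],[0,0,0],0],
    [[0,0,-0.12],[0,0,0],0],
    [[0,0,-0.16],[0,0,0],0],
    [[0,0,-0.2],[0,0,0],0],
    [[0,0,-0.24],[0,0,0],0],
    [[0,0,-0.26],[0,0,0],0],
    [[0,0,-0.27],[0,0,0],0],
    [[-0.03,-0.027,-0.27],[0,0,0.1],0],
    [[-0.06,-0.053,-0.27],[0,0,0.2],0],
  ],
)

```text
t: 2.23
eef_pos: [0.2452, 0.5748, 0.499]
tool_rot: [-179.8, -0.0, 150.8]
contact_force: [1.7, -0.1, -0.5]
grip_width: 0.003
gripper_force: 0.0
```

```bash
cat >>h.py <<'E'
def wp(*targets,rot=True):
    "world TCP targets (x,y,z,yaw deg, tool pointing down) -> shift and turn in the tool's axes now"
    from scipy.spatial.transform import Rotation as R
    o=get_obs();A=R.from_euler("xyz",o["tool_rot"],degrees=True);print("t",o["t"].round(2),o["eef_pos"].round(4),o["tool_rot"].round(2),"grip",o["grip_width"].round(2),"F",o["contact_force"].round(1))
    for x,y,z,w in targets:
        B=R.from_euler("xyz",[180,0,w],degrees=True)
        print(A.inv().apply(np.array([x,y,z])-o["eef_pos"]).round(4).tolist(),(A.inv()*B).as_rotvec().round(4).tolist())
AX=np.array([.508,.027])
def pol(phi,r=.069,z=.047):
    f=np.radians(phi);return (AX[0]+r*np.cos(f),AX[1]+r*np.sin(f),z,phi)
E
python3 -c "
from h import *
wp(pol(72,z=.5),pol(72,z=.2))"
```

```text
Traceback (most recent call last):
  File "h.py", line 28, in wp
    o=get_obs();A=R.from_euler("xyz",o["tool_rot"],degrees=True);print("t",o["t"].round(2),o["eef_pos"].round(4),o["tool_rot"].round(2),"grip",o["grip_width"].round(2),"F",o["contact_force"].round(1))
                                                                           ^^^^^^^^^^^^
AttributeError: 'float' object has no attribute 'round'
```

```bash
sed -i 's/o\["t"\].round(2)/round(float(o["t"]),2)/; s/o\["grip_width"\].round(2)/round(float(o["grip_width"]),2)/' h.py
python3 -c "
from h import *
wp(pol(72,z=.5),pol(72,z=.2))"
```

```text
t 2.23 [0.2452 0.5748 0.499 ] [-1.7983e+02 -2.0000e-02  1.5081e+02] grip 0.0 F [ 1.7 -0.1 -0.5]
[-0.4832, -0.2824, -0.0003] [-0.0027, 0.0017, 1.3755]
[-0.4833, -0.2815, 0.2997] [-0.0027, 0.0017, 1.3755]
```

Request:
move_arm(
  commands=[
    [[-0.034,-0.02,0],[0,0,0.1],0],
    [[-0.068,-0.04,0],[0,0,0.2],0],
    [[-0.102,-0.059,0],[0,0,0.3],0],
    [[-0.136,-0.079,0],[0,0,0.4],0],
    [[-0.17,-0.099,0],[0,0,0.5],0],
    [[-0.203,-0.119,0],[0,0,0.6],0],
    [[-0.237,-0.139,0],[0,0,0.7],0],
    [[-0.271,-0.158,0],[0,0,0.8],0],
    [[-0.305,-0.178,0],[0,0,0.9],0],
    [[-0.338,-0.198,0],[0,0,1.0],0],
  ],
)

```text
t: 3.07
eef_pos: [0.4454, 0.2342, 0.5]
tool_rot: [-179.9, 0.1, 93.2]
contact_force: [0.4, 0.4, -0.3]
grip_width: -0.002
gripper_force: 0.0
```

```bash
python3 -c "
from h import *
wp(pol(72,z=.5),pol(72,z=.2))"
```

```text
t 3.07 [0.4454 0.2342 0.5   ] [-1.7989e+02  5.0000e-02  9.3210e+01] grip -0.0 F [ 0.4  0.4 -0.3]
[-0.146, 0.0758, 0.0] [-0.0016, 0.0013, 0.3701]
[-0.1457, 0.0764, 0.3] [-0.0016, 0.0013, 0.3701]
```

Request:
move_arm(
  commands=[
    [[-0.036,0.019,0],[0,0,0.1],0],
    [[-0.072,0.038,0],[0,0,0.2],0],
    [[-0.109,0.057,0],[0,0,0.3],0],
    [[-0.1455,0.0755,0.01],[0,0,0.37],0],
    [[-0.1455,0.0755,0.05],[-0.0016,0.0013,0.37],0],
    [[-0.1455,0.076,0.09],[-0.0016,0.0013,0.37],0],
    [[-0.1455,0.076,0.13],[-0.0016,0.0013,0.37],0],
    [[-0.1455,0.0765,0.17],[-0.0016,0.0013,0.37],0],
    [[-0.1455,0.0765,0.21],[-0.0016,0.0013,0.37],0],
    [[-0.1455,0.0765,0.25],[-0.0016,0.0013,0.37],0],
  ],
)

```text
t: 3.9
eef_pos: [0.529, 0.0954, 0.2484]
tool_rot: [-180.0, -0.0, 72.3]
contact_force: [0.3, 0.6, -0.4]
grip_width: -0.002
gripper_force: 0.0
```

```bash
python3 - <<'E'
from h import *
wp(pol(72,z=.13),pol(72))
ims=[]
for n in BOX:
    d=get_image(n);im=d["image"][:,:,::-1];ims.append(im[80:260,220:460] if n=="top" else im[80:260,200:440])
print({k:(v[0].round(4),v[1]) for k,v in red().items()})
cv2.imwrite("pics/c1.png",cv2.resize(np.vstack(ims),None,fx=1.6,fy=1.6))
E
```

```text
t 3.9 [0.529  0.0954 0.2484] [-1.7999e+02 -5.0000e-02  7.2280e+01] grip -0.0 F [ 0.3  0.6 -0.4]
[-0.0027, 0.0012, 0.1184] [-0.0003, -0.0008, 0.005]
[-0.0028, 0.0012, 0.2014] [-0.0003, -0.0008, 0.005]
{'top': (array([ 0.438 , -0.0358]), np.int32(45)), 'scene': (array([ 0.4385, -0.0355]), np.int32(49))}
```

View pics/c1.png

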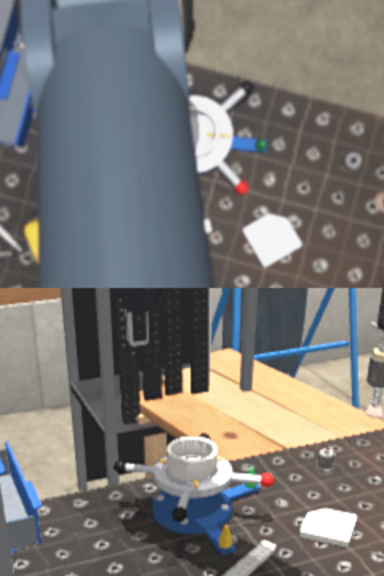

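The arm covers part of the top view, but the red ball shows in both cameras at its earlier place. Next I descend beside the 42° spoke, on its counter-clockwise side.

Request:
move_arm(
  commands=[
    [[-0.001,0.001,0.04],[0,0,0.005],0],
    [[-0.0028,0.0012,0.08],[0,0,0.005],0],
    [[-0.0028,0.0012,0.12],[0,0,0.005],0],
    [[-0.0028,0.0012,0.155],[0,0,0.005],0],
    [[-0.0028,0.0012,0.185],[0,0,0.005],0],
    [[-0.0028,0.0012,0.201],[0,0,0.005],0],
    [[-0.0028,0.0012,0.201],[0,0,0.005],0],
    [[-0.0028,0.0012,0.201],[0,0,0.005],0],
  ],
)

```text
t: 4.77
eef_pos: [0.5333, 0.0935, 0.0521]
tool_rot: [179.8, -0.2, 72.0]
contact_force: [0.2, 0.0, 0.5]
grip_width: -0.0
gripper_force: 0.0
```

```bash
python3 - <<'E'
from h import *
wp(*[pol(p) for p in (68,64,60,56,52,48,44,40,36,32)])
print({k:(v[0].round(4),v[1]) for k,v in red().items()})
d=get_image("scene");cv2.imwrite("pics/c2.png",cv2.resize(d["image"][100:260,220:420,::-1],None,fx=3,fy=3))
E
```

```text
t 4.77 [0.5333 0.0935 0.0521] [179.76  -0.2   72.03] grip -0.0 F [0.2 0.  0.5]
[-0.0023, 0.0013, 0.0051] [0.004, -0.0036, 0.0703]
[-0.0028, 0.0061, 0.0051] [0.0039, -0.0038, 0.1401]
[-0.0036, 0.0108, 0.0051] [0.0037, -0.0039, 0.2099]
[-0.0048, 0.0155, 0.0051] [0.0036, -0.004, 0.2797]
[-0.0063, 0.0201, 0.0051] [0.0035, -0.0042, 0.3495]
[-0.0081, 0.0246, 0.0051] [0.0033, -0.0043, 0.4193]
[-0.0102, 0.0289, 0.0051] [0.0032, -0.0044, 0.4892]
[-0.0126, 0.0331, 0.0052] [0.003, -0.0046, 0.559]
[-0.0153, 0.037, 0.0052] [0.0029, -0.0047, 0.6288]
[-0.0182, 0.0408, 0.0052] [0.0027, -0.0048, 0.6986]
{'top': (array([ 0.4379, -0.036 ]), np.int32(44)), 'scene': (array([ 0.4386, -0.0354]), np.int32(50))}
```

View pics/c2.png

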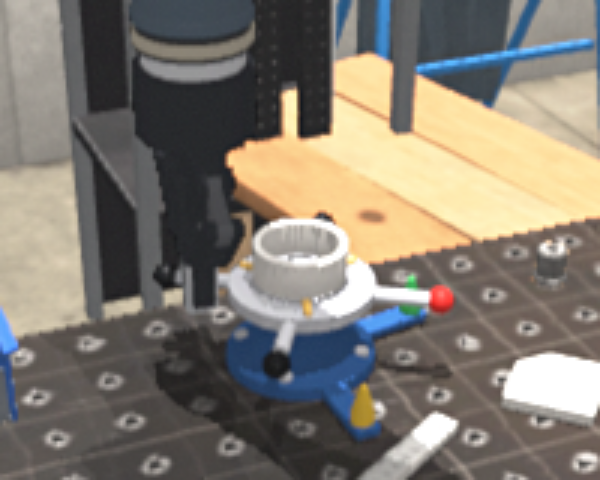

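The finger is down between the spokes: the 42° spoke's ball is at (165,272) behind it, and the ring is well clear. Now I check how the arm has settled.

```bash
python3 - <<'E'
from h import *
wp(*[pol(p,r=.07) for p in (68,64,60,56,52,48,44,40,36,32)])
E
```

```text
t 4.92 [0.5334 0.0935 0.0529] [179.68  -0.27  72.02] grip 0.0 F [ 0.1  0.4 -0. ]
[-0.0013, 0.0012, 0.0059] [0.0055, -0.005, 0.0701]
[-0.0018, 0.0061, 0.0059] [0.0053, -0.0052, 0.1399]
[-0.0027, 0.0109, 0.0059] [0.0051, -0.0053, 0.2097]
[-0.0039, 0.0157, 0.0059] [0.0049, -0.0055, 0.2795]
[-0.0054, 0.0203, 0.006] [0.0047, -0.0057, 0.3493]
[-0.0072, 0.0248, 0.006] [0.0045, -0.0059, 0.4192]
[-0.0093, 0.0292, 0.006] [0.0044, -0.0061, 0.489]
[-0.0118, 0.0335, 0.006] [0.0042, -0.0062, 0.5588]
[-0.0145, 0.0375, 0.006] [0.0039, -0.0064, 0.6286]
[-0.0175, 0.0414, 0.006] [0.0037, -0.0065, 0.6984]
```

Request:
move_arm(
  commands=[
    [[-0.0013,0.0012,0.006],[0.005,-0.005,0.07],0],
    [[-0.0018,0.006,0.006],[0.005,-0.005,0.14],0],
    [[-0.0027,0.011,0.006],[0.005,-0.005,0.21],0],
    [[-0.0039,0.0157,0.006],[0.005,-0.005,0.28],0],
    [[-0.0054,0.02,0.006],[0.005,-0.005,0.35],0],
    [[-0.0072,0.025,0.006],[0.005,-0.006,0.42],0],
    [[-0.0093,0.029,0.006],[0.004,-0.006,0.49],0],
    [[-0.0118,0.0335,0.006],[0.004,-0.006,0.56],0],
    [[-0.0145,0.0375,0.006],[0.004,-0.006,0.63],0],
    [[-0.0175,0.0414,0.006],[0.004,-0.006,0.7],0],
  ],
)

```text
t: 5.75
eef_pos: [0.5657, 0.0652, 0.0461]
tool_rot: [-179.8, 0.1, 31.8]
contact_force: [-1.7, 2.1, 1.0]
grip_width: -0.001
gripper_force: 1.2
```

```bash
cat >>h.py <<'E'
def status():
    o=get_obs();p=o["eef_pos"][:2]-AX
    print("finger r %.4f phi %.1f"%(np.hypot(*p),np.degrees(np.arctan2(*p[::-1]))))
    for k,(q,a) in red().items():
        v=q-AX;print("red",k,q.round(4),a,"r %.4f ang %.1f"%(np.hypot(*v),np.degrees(np.arctan2(*v[::-1]))%360))
E
python3 - <<'E'
from h import *
status()
wp(*[pol(p,r=.07) for p in (28,24,20,16,12,8,4,0)])
E
```

```text
finger r 0.0692 phi 33.5
red top [0.417  0.0008] 43 r 0.0947 ang 196.1
red scene [0.417  0.0041] 62 r 0.0938 ang 194.1
t 5.85 [0.5662 0.064  0.046 ] [-1.7992e+02  1.1000e-01  3.1910e+01] grip 0.0 F [-0.1  0.3  0.4]
[0.0009, 0.0054, -0.001] [-0.0013, 0.002, 0.0682]
[0.0004, 0.0103, -0.001] [-0.0012, 0.002, 0.138]
[-0.0005, 0.0151, -0.001] [-0.0011, 0.002, 0.2078]
[-0.0016, 0.0198, -0.001] [-0.001, 0.0021, 0.2777]
[-0.0031, 0.0245, -0.001] [-0.001, 0.0021, 0.3475]
[-0.005, 0.029, -0.001] [-0.0009, 0.0022, 0.4173]
[-0.0071, 0.0334, -0.001] [-0.0008, 0.0022, 0.4871]
[-0.0095, 0.0376, -0.001] [-0.0008, 0.0022, 0.5569]
```

Request:
move_arm(
  commands=[
    [[0.0009,0.0054,-0.001],[0,0,0.07],0],
    [[0.0004,0.0103,-0.001],[0,0,0.14],0],
    [[-0.0005,0.015,-0.001],[0,0,0.21],0],
    [[-0.0016,0.02,-0.001],[0,0,0.28],0],
    [[-0.0031,0.0245,-0.001],[0,0,0.35],0],
    [[-0.005,0.029,-0.001],[0,0,0.42],0],
    [[-0.005,0.029,-0.001],[0,0,0.42],0],
    [[-0.005,0.029,-0.001],[0,0,0.42],0],
  ],
)

```text
t: 6.52
eef_pos: [0.5769, 0.0367, 0.0462]
tool_rot: [180.0, 0.2, 8.0]
contact_force: [-0.2, 0.5, 0.2]
grip_width: 0.002
gripper_force: 0.3
```

```bash
python3 - <<'E'
from h import *
status()
for n in BOX:
    d=get_image(n);b=blobs(d,n)
    print(n,{c:(v[0].round(1),v[1],v[2],ray(d,v[0],.027 if c!="red" else .057).round(4)) for c,v in b.items()})
wp(*[pol(p,r=.07) for p in (8,6,4,2)])
E
```

```text
finger r 0.0696 phi 8.0
red top [0.4141 0.0423] 41 r 0.0951 ang 170.8
red scene [0.4152 0.0436] 62 r 0.0943 ang 169.8
top {'red': (array([333.7, 208.1]), np.int32(41), array([330, 205,   8,   7]), array([0.4139, 0.0424])), 'yellow': (array([329., 206.]), np.int32(1), array([329, 206,   1,   1]), array([0.4184, 0.0522]))}
scene {'red': (array([344.3, 217.9]), np.int32(62), array([340, 214,   9,   9]), array([0.4152, 0.0436])), 'yellow': (array([340.4, 235.9]), np.int32(75), array([337, 229,   8,  13]), array([0.4069, 0.0588])), 'green': (array([356.3, 199.6]), np.int32(59), array([353, 193,   7,  12]), array([ 0.4867, -0.0534]))}
t 6.72 [0.5766 0.0367 0.0458] [-180.      0.21    7.93] grip -0.0 F [0.6 1.6 0.5]
[0.0007, 0.0001, -0.0012] [-0.0, 0.0037, -0.0011]
[0.0007, 0.0025, -0.0012] [0.0, 0.0037, 0.0338]
[0.0006, 0.0049, -0.0012] [0.0001, 0.0037, 0.0687]
[0.0003, 0.0074, -0.0012] [0.0002, 0.0037, 0.1036]
```

Request:
move_arm(
  commands=[
    [[0.0007,0.0025,-0.001],[0,0,0.034],0],
    [[0.0006,0.005,-0.001],[0,0,0.07],0],
    [[0.0006,0.005,-0.001],[0,0,0.07],0],
    [[0.0006,0.005,-0.001],[0,0,0.07],0],
  ],
)

```text
t: 7.05
eef_pos: [0.5773, 0.0312, 0.0463]
tool_rot: [179.9, 0.3, 3.8]
contact_force: [0.6, 1.5, 0.6]
grip_width: -0.001
gripper_force: 0.7
```

```bash
python3 - <<'E'
from h import *
status()
d=get_image("scene")
for uv in((340.7,228.),(341,229),(356.5,192.5),(356.5,193.5)):
    q=ray(d,uv,.036);v=q-AX;print(uv,q.round(4),"r %.4f ang %.1f"%(np.hypot(*v),np.degrees(np.arctan2(*v[::-1]))%360))
f=np.radians([166.2,263.6]);T=np.c_[AX[0]+.094*np.cos(f),AX[1]+.094*np.sin(f),[.036]*2]
print("tips proj",proj(d,T).round(1).tolist())
cv2.imwrite("pics/c3.png",cv2.resize(d["image"][170:260,260:400,::-1],None,fx=5,fy=5,interpolation=cv2.INTER_CUBIC))
print(get_obs()["t"])
E
```

```text
finger r 0.0694 phi 3.5
red top [0.4161 0.0501] 41 r 0.0948 ang 165.9
red scene [0.4158 0.0508] 64 r 0.0952 ang 165.5
(340.7, 228.0) [0.4167 0.0502] r 0.0943 ang 165.7
(341, 229) [0.4138 0.0519] r 0.0974 ang 165.2
(356.5, 192.5) [ 0.4974 -0.0631] r 0.0907 ang 263.3
(356.5, 193.5) [ 0.4942 -0.0602] r 0.0883 ang 261.0
tips proj [[341.0, 227.8], [357.6, 192.0]]
7.2
```

View pics/c3.png

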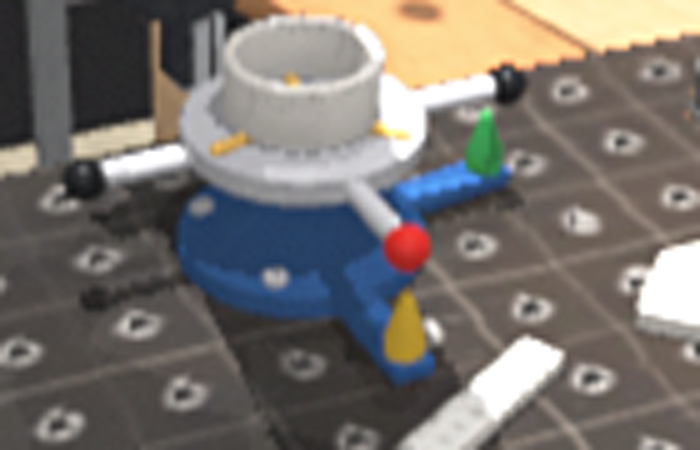

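The red ball at (407,247) hangs directly above the yellow cone tip at (405,292). I back off and dwell.

Request:
move_arm(
  commands=[
    [[0,-0.008,0],[0,0,0],0],
    [[0,-0.015,0],[0,0,0],0],
    [[0,-0.015,0],[0,0,0],0],
    [[0,-0.015,0],[0,0,0],0],
    [[0,-0.015,0],[0,0,0],0],
    [[0,-0.015,0],[0,0,0],0],
    [[0,-0.015,0],[0,0,0],0],
    [[0,-0.015,0],[0,0,0],0],
    [[0,-0.015,0],[0,0,0],0],
    [[0,-0.015,0],[0,0,0],0],
  ],
)

```text
t: 8.03
eef_pos: [0.5764, 0.0462, 0.0463]
tool_rot: [180.0, 0.3, 3.8]
contact_force: [0.5, -1.1, -0.7]
grip_width: -0.001
gripper_force: 0.0
```

```bash
python3 - <<'E'
from h import *
status()
q=get_obs()["qpos"];print(q.round(0))
wp(pol(12,z=.14),pol(-44,r=.072,z=.14),pol(-44,r=.072,z=.046))
E
```

```text
finger r 0.0710 phi 15.7
red top [0.4162 0.0504] 41 r 0.0948 ang 165.7
red scene [0.416  0.0508] 63 r 0.0950 ang 165.5
[-38.  37.  40. 112. -34.  44. -64.]
t 8.13 [0.5763 0.0463 0.0463] [179.96   0.29   3.82] grip 0.0 F [-0.1  0.6 -0.1]
[-0.0016, 0.005, -0.0937] [0.0003, 0.0051, -0.1428]
[-0.0216, 0.0681, -0.0936] [0.0028, 0.0045, 0.8346]
[-0.0211, 0.0681, 0.0004] [0.0028, 0.0045, 0.8346]
```

Request:
move_arm(
  commands=[
    [[0,0,-0.035],[0,0,0],0],
    [[0,0,-0.07],[0,0,0],0],
    [[0,0,-0.094],[0,0,0.1],0],
    [[0,0.01,-0.094],[0,0,0.22],0],
    [[0,0.022,-0.094],[0,0,0.34],0],
    [[-0.002,0.034,-0.094],[0,0,0.46],0],
    [[-0.006,0.046,-0.094],[0,0,0.58],0],
    [[-0.012,0.058,-0.094],[0,0,0.7],0],
    [[-0.021,0.068,-0.094],[0,0,0.82],0],
    [[-0.021,0.068,-0.094],[0.003,0.0045,0.834],0],
  ],
)

```text
t: 8.97
eef_pos: [0.5589, -0.0254, 0.1404]
tool_rot: [179.9, -0.0, -44.3]
contact_force: [-0.9, -0.8, -0.3]
grip_width: 0.002
gripper_force: 0.0
```

```bash
python3 - <<'E'
from h import *
status()
print(get_obs()["qpos"].round(0))
wp(pol(-44,r=.071,z=.046))
E
```

```text
finger r 0.0730 phi -45.8
red scene [0.4158 0.0508] 64 r 0.0952 ang 165.5
[ -45.   33.   60.  111.  -35.   56. -102.]
t 9.07 [ 0.5603 -0.0226  0.1403] [-1.7998e+02  1.0000e-02 -4.3860e+01] grip 0.0 F [ 0.6  0.1 -0.4]
[-0.0011, 0.0007, 0.0943] [-0.0004, 0.0002, 0.0024]
```

Request:
move_arm(
  commands=[
    [[-0.001,0.0007,0.035],[0,0,0],0],
    [[-0.001,0.0007,0.065],[0,0,0],0],
    [[-0.001,0.0007,0.085],[0,0,0],0],
    [[-0.001,0.0007,0.094],[0,0,0],0],
    [[-0.001,0.0007,0.094],[0,0,0],0],
    [[-0.001,0.0007,0.094],[0,0,0],0],
  ],
)

```text
t: 9.57
eef_pos: [0.56, -0.0223, 0.0469]
tool_rot: [-180.0, -0.0, -43.9]
contact_force: [0.0, -0.5, 0.1]
grip_width: -0.001
gripper_force: 0.0
```

```bash
python3 - <<'E'
from h import *
status()
print(get_obs()["qpos"].round(0))
wp(*[pol(p,r=.07,z=.046) for p in range(-40,0,4)])
E
```

```text
finger r 0.0716 phi -43.5
red scene [0.4158 0.0508] 64 r 0.0952 ang 165.5
[-39.  40.  52. 115. -44.  47. -96.]
t 9.67 [ 0.5605 -0.0226  0.0478] [-1.7987e+02 -1.1000e-01 -4.3910e+01] grip -0.0 F [ 0.1 -1.   0.1]
[-0.0024, -0.004, 0.0018] [-0.0021, -0.002, -0.0682]
[-0.0029, -0.0089, 0.0018] [-0.0021, -0.002, -0.1381]
[-0.0037, -0.0137, 0.0018] [-0.002, -0.0021, -0.2079]
[-0.0049, -0.0185, 0.0018] [-0.0019, -0.0022, -0.2777]
[-0.0064, -0.0231, 0.0018] [-0.0019, -0.0022, -0.3475]
[-0.0082, -0.0276, 0.0019] [-0.0018, -0.0023, -0.4173]
[-0.0104, -0.032, 0.0019] [-0.0017, -0.0024, -0.4871]
[-0.0128, -0.0363, 0.0019] [-0.0016, -0.0024, -0.5569]
[-0.0155, -0.0403, 0.0019] [-0.0015, -0.0025, -0.6267]
[-0.0185, -0.0442, 0.0019] [-0.0015, -0.0026, -0.6966]
```

Request:
move_arm(
  commands=[
    [[-0.0024,-0.004,0.002],[-0.002,-0.002,-0.068],0],
    [[-0.0029,-0.009,0.002],[-0.002,-0.002,-0.138],0],
    [[-0.0037,-0.0137,0.002],[-0.002,-0.002,-0.208],0],
    [[-0.0049,-0.0185,0.002],[-0.002,-0.002,-0.278],0],
    [[-0.0064,-0.023,0.002],[-0.002,-0.002,-0.347],0],
    [[-0.0082,-0.0276,0.002],[-0.002,-0.002,-0.417],0],
    [[-0.0104,-0.032,0.002],[-0.002,-0.002,-0.487],0],
    [[-0.0128,-0.0363,0.002],[-0.002,-0.002,-0.557],0],
    [[-0.0155,-0.0403,0.002],[-0.0015,-0.0025,-0.627],0],
    [[-0.0185,-0.0442,0.002],[-0.0015,-0.0025,-0.697],0],
  ],
)

```text
t: 10.5
eef_pos: [0.5783, 0.0209, 0.0462]
tool_rot: [179.9, -0.1, -3.8]
contact_force: [0.6, -2.3, -0.2]
grip_width: 0.001
gripper_force: 1.1
```

```bash
python3 - <<'E'
from h import *
status()
wp(*[pol(p,r=.07,z=.046) for p in range(0,40,4)])
E
```

```text
finger r 0.0705 phi -4.9
red top [0.4141 0.0127] 46 r 0.0950 ang 188.7
red scene [0.415  0.0107] 60 r 0.0944 ang 189.9
t 10.6 [0.578  0.0223 0.046 ] [-1.7999e+02 -4.0000e-02 -3.9700e+00] grip 0.0 F [ 0.2 -1.   0.9]
[-0.0003, -0.0047, -0.0] [-0.0002, -0.0007, -0.0693]
[-0.0008, -0.0096, -0.0] [-0.0002, -0.0007, -0.1392]
[-0.0017, -0.0144, -0.0] [-0.0002, -0.0007, -0.209]
[-0.0028, -0.0191, -0.0] [-0.0001, -0.0008, -0.2788]
[-0.0044, -0.0238, -0.0] [-0.0001, -0.0008, -0.3486]
[-0.0062, -0.0283, -0.0] [-0.0001, -0.0008, -0.4184]
[-0.0083, -0.0327, -0.0] [-0.0001, -0.0008, -0.4882]
[-0.0108, -0.0369, -0.0] [-0.0, -0.0008, -0.558]
[-0.0135, -0.041, -0.0] [-0.0, -0.0008, -0.6279]
[-0.0165, -0.0448, -0.0] [0.0, -0.0008, -0.6977]
```

Request:
move_arm(
  commands=[
    [[-0.0003,-0.0047,0],[0,0,-0.069],0],
    [[-0.0008,-0.0096,0],[0,0,-0.139],0],
    [[-0.0017,-0.0144,0],[0,0,-0.209],0],
    [[-0.0028,-0.019,0],[0,0,-0.279],0],
    [[-0.0044,-0.0238,0],[0,0,-0.349],0],
    [[-0.0062,-0.0283,0],[0,0,-0.418],0],
    [[-0.0083,-0.0327,0],[0,0,-0.488],0],
    [[-0.0108,-0.037,0],[0,0,-0.558],0],
    [[-0.0135,-0.041,0],[0,0,-0.628],0],
    [[-0.0165,-0.0448,0],[0,0,-0.698],0],
  ],
)

```text
t: 11.43
eef_pos: [0.5658, 0.0679, 0.0461]
tool_rot: [179.9, -0.1, 36.0]
contact_force: [2.7, -0.2, -0.4]
grip_width: -0.003
gripper_force: 1.3
```

```bash
python3 - <<'E'
from h import *
status()
wp(*[pol(p,r=.07,z=.046) for p in (40,44,48,52,56,60,63)])
E
```

```text
finger r 0.0708 phi 35.3
red top [ 0.4464 -0.0446] 47 r 0.0945 ang 229.3
red scene [ 0.4494 -0.0467] 52 r 0.0941 ang 231.5
t 11.53 [0.5646 0.0686 0.0458] [-1.7997e+02 -7.0000e-02  3.5920e+01] grip 0.0 F [ 2.4 -0.5  0.4]
[-0.0005, -0.0045, -0.0002] [-0.0004, -0.0012, -0.0712]
[-0.001, -0.0094, -0.0002] [-0.0004, -0.0012, -0.141]
[-0.0018, -0.0142, -0.0002] [-0.0003, -0.0012, -0.2108]
[-0.003, -0.0189, -0.0002] [-0.0003, -0.0012, -0.2806]
[-0.0046, -0.0236, -0.0002] [-0.0002, -0.0012, -0.3504]
[-0.0064, -0.0281, -0.0002] [-0.0002, -0.0013, -0.4202]
[-0.008, -0.0314, -0.0002] [-0.0001, -0.0013, -0.4726]
```

Request:
move_arm(
  commands=[
    [[-0.0005,-0.0045,0],[0,0,-0.07],0],
    [[-0.001,-0.0094,0],[0,0,-0.14],0],
    [[-0.0018,-0.0142,0],[0,0,-0.21],0],
    [[-0.003,-0.019,0],[0,0,-0.28],0],
    [[-0.0046,-0.0236,0],[0,0,-0.35],0],
    [[-0.0064,-0.028,0],[0,0,-0.42],0],
    [[-0.008,-0.0314,0],[0,0,-0.47],0],
    [[-0.008,-0.0314,0],[0,0,-0.47],0],
    [[-0.008,-0.0314,0],[0,0,-0.47],0],
  ],
)

```text
t: 12.28
eef_pos: [0.539, 0.0886, 0.0452]
tool_rot: [-179.9, 0.0, 62.7]
contact_force: [1.7, 0.5, 1.0]
grip_width: -0.001
gripper_force: 0.7
```

```bash
python3 - <<'E'
from h import *
status()
wp(*[pol(p,r=.07,z=.046) for p in (63,64,65,66,67,68,69)])
E
```

```text
finger r 0.0690 phi 63.2
red top [ 0.4902 -0.0658] 47 r 0.0945 ang 259.1
red scene [ 0.4882 -0.0642] 37 r 0.0934 ang 257.8
t 12.38 [0.539  0.0883 0.0449] [-1.7992e+02  6.0000e-02  6.2750e+01] grip 0.0 F [1.2 0.4 1.1]
[0.0013, 0.0002, -0.0011] [-0.0013, 0.001, -0.0044]
[0.0013, -0.001, -0.0011] [-0.0013, 0.001, -0.0218]
[0.0012, -0.0022, -0.0011] [-0.0013, 0.001, -0.0393]
[0.0012, -0.0034, -0.0011] [-0.0013, 0.001, -0.0567]
[0.0011, -0.0047, -0.0011] [-0.0014, 0.001, -0.0742]
[0.001, -0.0059, -0.0011] [-0.0014, 0.001, -0.0916]
[0.0009, -0.0071, -0.0011] [-0.0014, 0.001, -0.1091]
```

Request:
move_arm(
  commands=[
    [[0.0013,-0.002,-0.001],[0,0,-0.03],0],
    [[0.001,-0.004,-0.001],[0,0,-0.06],0],
    [[0.001,-0.0053,-0.001],[0,0,-0.08],0],
    [[0.001,-0.0053,-0.001],[0,0,-0.08],0],
    [[0.001,-0.0053,-0.001],[0,0,-0.08],0],
  ],
)

```text
t: 12.8
eef_pos: [0.5336, 0.0916, 0.0454]
tool_rot: [-179.8, 0.1, 67.5]
contact_force: [1.9, -1.3, 1.1]
grip_width: 0.003
gripper_force: 0.6
```

```bash
python3 - <<'E'
from h import *
status();wp()
d=get_image("top");e=get_image("scene")
a=cv2.resize(d["image"][110:230,300:420,::-1],None,fx=4.5,fy=4.5,interpolation=cv2.INTER_CUBIC)[:450,:390]
b=cv2.resize(e["image"][170:260,310:390,::-1],None,fx=5,fy=5,interpolation=cv2.INTER_CUBIC)
cv2.imwrite("pics/c4.png",np.hstack([a,b]))
E
```

```text
finger r 0.0695 phi 68.4
red top [ 0.4989 -0.0672] 43 r 0.0946 ang 264.5
red scene [ 0.4956 -0.0655] 32 r 0.0933 ang 262.4
t 12.9 [0.5336 0.0918 0.0454] [-1.7981e+02  9.0000e-02  6.7460e+01] grip 0.0 F [ 1.  -0.3  0.5]
```

View pics/c4.png

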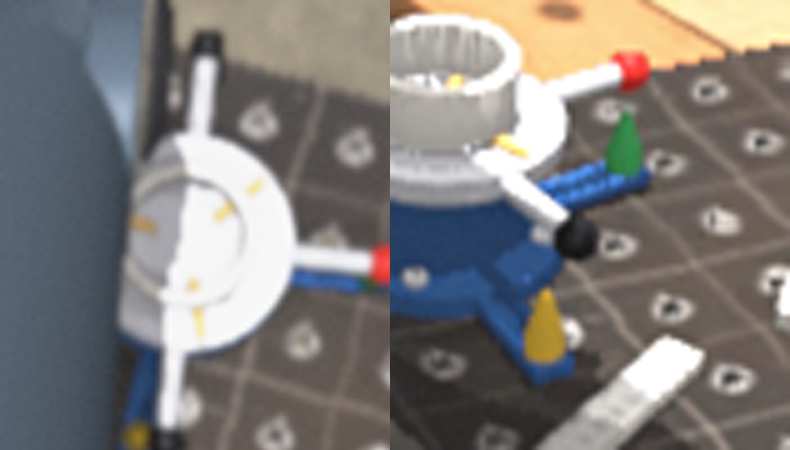

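The ball sits above the green pointer in both views, in the scene crop at (631,70) over the tip at (626,110). I check the remaining angle by projection.

```bash
python3 - <<'E'
from h import *
for n in BOX:
    d=get_image(n);b=blobs(d,n);print(n,{c:(v[0].round(1),v[1],v[2]) for c,v in b.items() if c!="yellow"})
    for a in(261.6,263.6,265.6):
        f=np.radians(a);p=AX+.094*np.array([np.cos(f),np.sin(f)])
        print(a,"ball",proj(d,[[*p,.057]]).round(1)[0],"tip",proj(d,[[*p,.036]]).round(1)[0],"cone",proj(d,[[*p,.025]]).round(1)[0])
E
```

```text
top {'red': (array([385.7, 168.3]), np.int32(44), array([383, 165,   7,   8])), 'green': (array([381., 173.]), np.int32(1), array([381, 173,   1,   1]))}
261.6 ball [385.2 170.6] tip [383.9 171.4] cone [383.2 171.9]
263.6 ball [385.4 169.1] tip [384.1 169.9] cone [383.4 170.4]
265.6 ball [385.5 167.5] tip [384.2 168.4] cone [383.5 168.9]
scene {'red': (array([358.4, 183.9]), np.int32(32), array([355, 181,   7,   7])), 'green': (array([356.3, 199.5]), np.int32(61), array([353, 193,   7,  12]))}
261.6 ball [359.  184.1] tip [358.5 192.7] cone [358.2 197.1]
263.6 ball [358.1 183.5] tip [357.6 192. ] cone [357.3 196.4]
265.6 ball [357.2 182.8] tip [356.7 191.3] cone [356.4 195.7]
```

Request:
move_arm(
  commands=[
    [[0,0.006,0],[0,0,0],0],
    [[0,0.014,0],[0,0,0],0],
    [[0,0.014,0],[0,0,0],0],
    [[0,0.014,-0.02],[0,0,0],0],
    [[0,0.014,-0.055],[0,0,0],0],
    [[0,0.014,-0.09],[0,0,0],0],
    [[0,0.014,-0.13],[0,0,0],0],
    [[0,0.014,-0.15],[0,0,0],0],
    [[0,0.014,-0.15],[0,0,0],0],
    [[0,0.014,-0.15],[0,0,0],0],
  ],
)

```text
t: 13.93
eef_pos: [0.548, 0.0868, 0.1966]
tool_rot: [-180.0, -0.0, 67.5]
contact_force: [0.1, 0.1, -0.7]
grip_width: -0.004
gripper_force: 0.0
```

```bash
python3 - <<'E'
from h import *
status();wp()
E
```

```text
finger r 0.0720 phi 56.2
red top [ 0.4989 -0.0671] 45 r 0.0946 ang 264.5
red scene [ 0.4956 -0.0655] 32 r 0.0933 ang 262.4
t 14.03 [0.5465 0.0866 0.1943] [-1.7974e+02  1.4000e-01  6.7490e+01] grip -0.0 F [ 0.8 -0.4 -0.8]
```

Red hasn't moved since the arm lifted clear, so I hand the job in.

```bash
python3 -c "
from bench import *
print(close_job())"
```

```text
the job is handed in; nothing more can be done
None
```

The red ball rested over the yellow pointer for about a second, then was pushed on to the green pointer, where it measures within about 2 mm of the tip. The arm is lifted clear and the job is handed in at about 14 s, with no verdict returned.

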